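# Eject a module from the test jig and tray it

## Task

A finished amplifier module sits sunk in the socket of the test jig. Press the crossbar at the free end of the jig's ejector lever down until it comes up against its stop, feeling for it and never leaning on the jig or lever with more than about 20 N, so that the lever's other end tips up and raises the module; then take hold of the raised module, lift it straight out and set it down upright (do not drop it) on the felt pad in the empty compartment of the module tray. Leave the stored modules and the other loose things on the bench where they are.

Things in the scene. Friction and masses are not known exactly. Their poses are not given: they have to be found in the camera images.
- jig: Fixed test jig: black block 62 x 60 x 74 mm high (x, y, z) with an upright socket 46 x 28 mm in its middle, open at the top, its floor 24 mm above the bench. Origin on the bench under the socket's centre, x along the socket's long side, z up. A steel ejector lever runs from under the module out of the -x side. A foot plate 3 mm thick reaches to x = -105 mm. Over 20 N on the jig or lever is too much.
- pivot_foot (a point): Fixed point on the bench below the lever's pivot, 55 mm to -x of the socket's centre; axes as the jig's. The pivot sits between two aluminium cheeks 43 mm high, 38 mm wide overall, 24 mm long. It is rubber-bushed: once the lever is at its stop, the force on the crossbar climbs about 10 N per mm. Before that the lever moves under 2 to 5 N, and it stays where it is left.
- bar_foot (a point): Fixed point on the bench below the middle of the lever's crossbar, 62 mm to -x of the pivot. The crossbar is a round steel bar 10 mm thick, 36 mm long along the jig's y; it shifts up to 5 mm along x as it swings. It sits on a hand-set stem, height not measured: its top starts 42 to 65 mm above the bench and goes down 27 to 30 mm to the stop (15 to 35 mm above the bench), which must be felt.
- module_mid (a point): Centre (half-way up) of the loose grey plastic module in the jig, 44 x 26 x 50 mm high (x, y, z), 60 to 130 g; z up, x along its long side. It starts on the socket floor, its top level with the top of the block, about 1 mm of play all round: nothing to grip; raised, it may lean a little. Only with the lever fully down at its stop is it fully ejected, standing about 20 mm proud; grip it across its 26 mm width (its y).
- tray: Fixed black plastic tray 178 x 42 x 22 mm high with three compartments in a row along its x, at x = -58, 0 and +58 mm, each 54 x 34 mm inside with walls 4 mm thick; floor 4 mm thick. Origin on the bench under its centre, z up. Two compartments hold stored modules, one is empty.
- free_bay (a point): Centre of the top face of the thin grey felt pad (52 x 32 x 2 mm, fixed, 6 mm above the bench) that lies in the tray's one empty compartment; x along the tray's x (the compartment's long side), z up.
- stored_a_mid (a point): Centre of a stored module, same kind and size, loose, standing in a tray compartment; leave alone.
- stored_b_mid (a point): Centre of the other stored module, likewise; leave alone.
- screwdriver: Loose screwdriver lying on the bench, about 200 mm long; bystander.
- foot: Loose black rubber equipment foot, disc 32 mm diameter, 10 mm high; bystander.
- standoff: Loose upright brass standoff, 30 mm high, 12 mm wide; bystander.
- reel: Loose empty white plastic reel, 90 mm diameter, 50 mm high; bystander.
- jar: Loose clear jar, 56 mm diameter, 70 mm high; bystander.
Mind the look-alikes: they are no part of the job. What is shaped like the part that bears module_mid but orange or purple is not meant.

How it is judged:
By the outcome, as a careful person would: the job done as asked, in the order asked, and still so for the second after the job is handed in, with the robot touching nothing.
It also fails if it takes over 54 s, if anything falls off the work surface, if the arm or the gripper's body presses on something with over 40 N, if the wrist force passes 120 N, or if a joint passes its speed limit or range.

## Robot

A 7-joint arm with a two-finger parallel gripper is mounted at the origin on the work surface. World frame = base frame: x ahead of the robot, y to its left, z up, the work surface at z = 0. Lengths are in m, angles in rad, forces in N, time in s.
With the tool pointing down it reaches from about 0.35 to 0.9 m from the base axis. Payload 7.2 kg.
Tool frame: the origin (TCP) lies between the finger pads; the fingertips stand 22 mm ahead of it and the grasp point (between the pads) lies 3 mm ahead of it; z points along the fingers, y is the direction in which the jaws open and shut (so a half turn about z gives the same grasp; the last joint's range is limited). The gripper opens to 85 mm and grips with 20 to 120 N. Pads are 22 mm wide; open, the fingers measure 114 mm over their backs; the gripper's body (76 mm by 85 mm) begins 54 mm behind the grasp point. The pads swing forward as they close: fully open they stand 13 mm farther back than shut.
Start: joints at [-1.195, 0.411, -0.013, 1.596, 0.006, 1.134, -0.082], TCP at [0.268, 0.564, 0.253] pointing down, gripper open.
Joint ranges: [-2.95, 2.95], [-0.29, 1.99], [-1.47, 1.44], [0.14, 2.54], [-1.03, 4.17], [0.13, 1.85], [-2.86, 2.86]. Speed limits (rad/s): [2.39, 2.39, 3.01, 3.01, 3.14, 3.14, 3.14].

## Interface

Orientations are given as [roll, pitch, yaw] about the fixed x, y, z axes, in that order (R = Rz(yaw) Ry(pitch) Rx(roll)).
In Python, from bench import manip, kin, camera, order gives the robot as it stands. The module is installed in compiled form; this text tells all that it offers. Calls block until the motion is done:
- manip.reach(position, orientation): joint-space move of the TCP to a pose.
- manip.move_linear(position, orientation=None, rate=0.15, threshold=None): straight line of the TCP; orientation=None keeps the orientation; rate is the mean speed in m/s. With threshold (N) it stops when the force on the tool has changed by that much, and returns True; else False.
- manip.goto_joints(angles): joint-space move.
- manip.open_gripper() and manip.grasp(): open the fingers fully, or close them until they stop; the grip force is fixed at half the most.
- manip.dwell(seconds).
- kin.solve_ik(position, orientation): joint angles nearest the present ones, or None.
- camera(name): name is "scene" or "top" or "wrist"; returns a dict with "color" (384x512x3 uint8, red, green, blue), "fx", "fy", "cx", "cy" (pixels), "distortion" ([k1, k2, p1, p2, k3] as OpenCV has them; the pictures are not rectified), "origin" and "attitude" of the camera in the world; the wrist camera has in their place "T_tool_cam" (4x4, takes a point from camera to tool coordinates, whose origin is the TCP and whose axes are the flange's). Camera axes: x right, y up, looking along -z (the intrinsics and any distortion apply to the point x, -y, -z); pixel columns grow to the right and rows downward; lengths in m; the calibration is good to about 2 mm. A picture is of the moment at which its call begins: read the wrist's pose just before it. There is no depth.
A pose or a line that the arm cannot do raises manip.Unreachable and nothing moves.
- order.finish_job(): hands the job in, once; it reports no verdict.
Readings, each from a call of its own:
- manip.get_t(): time.
- manip.get_joint_pos(): joint angles.
- manip.get_qd(): joint speeds.
- manip.get_tau(): joint torques, N m.
- manip.get_tcp_pos(): TCP position.
- manip.get_tool_rot(): TCP orientation.
- manip.get_wrist_force(): force on the tool from outside, world axes, zero at the start.
- manip.get_ft_torque(): the same for the moment, N m.
- manip.get_width(): opening from 0.0 (shut) to 1.0 (fully open).
Only numpy, scipy, OpenCV 4.12 (cv2) and the standard library are available. Lean on these libraries where they do the work, as an engineer would, in place of code of your own. Each camera call takes 0.05 s, during which the arm holds its last target.

## Working session

There is one attempt and no reset: what is moved stays moved. The work goes in short steps, each a Python script; the robot and the scene stay as the last script left them, time stands still between calls to the robot, and variables do not carry over. Pictures are saved under pics/ and viewed, and the job is handed in when it is done.

```bash
mkdir -p pics; cat > h.py <<'E'
import numpy as np, cv2
from bench import manip, kin, camera, order
def snap(n,fn):
    c=camera(n); cv2.imwrite('pics/'+fn,c['color'][:,:,::-1]); return c
E
python3 - <<'E'
from h import *
import pickle
print(manip.get_t())
d={}
for n in ('scene','top'):
    c=snap(n,n+'0.png'); d[n]=c
    print(n,{k:v for k,v in c.items() if k!='color'})
pickle.dump(d,open('c0.pkl','wb'))
print(manip.get_t(),manip.get_tool_rot(),manip.get_wrist_force())
E
```

```text
0.0
scene {'fx': 386.60236378303523, 'fy': 386.60236378303523, 'cx': 257.08710490170927, 'cy': 200.22923350532835, 'distortion': array([-0.05395707,  0.        ,  0.        ,  0.        ,  0.        ]), 'origin': array([1.1802437 , 0.21736794, 0.83307357]), 'attitude': array([ 0.67724386, -0.00672189,  1.94315155])}
top {'fx': 398.2165753910463, 'fy': 398.2165753910463, 'cx': 252.0162462302154, 'cy': 193.09785305413433, 'distortion': array([-0.09664598,  0.        ,  0.        ,  0.        ,  0.        ]), 'origin': array([0.52368982, 0.0121358 , 1.09770752]), 'attitude': array([ 0.07000875, -0.01507793, -1.57314899])}
0.1 [-3.14019860e+00  1.09643042e-04  2.69786877e+00] [-0.2725623   0.06910783 -0.21603373]
```

View pics/scene0.png

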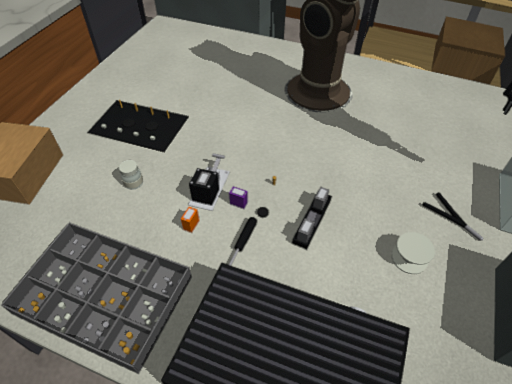

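View pics/top0.png

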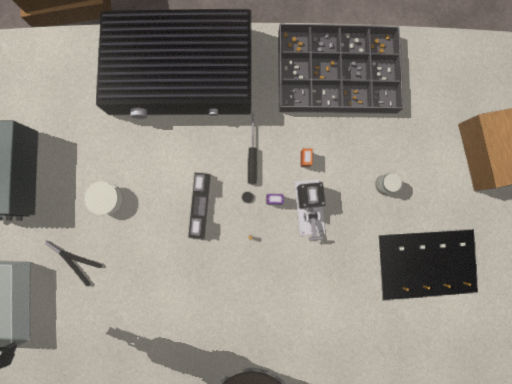

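The top view shows the jig at about (311,195) with its lever running down to the crossbar at about (314,216). The tray is at (200,206) with its middle compartment empty and stored modules at (200,182) and (196,227). The look-alikes are orange (307,157) and purple (275,199).

```bash
python3 - <<'E'
import cv2
a=cv2.imread('pics/top0.png')[140:250,170:350]
cv2.imwrite('pics/top0z.png',cv2.resize(a,None,fx=4.4,fy=4.4,interpolation=cv2.INTER_CUBIC))
a=cv2.imread('pics/scene0.png')[140:260,170:340]
cv2.imwrite('pics/scene0z.png',cv2.resize(a,None,fx=4.6,fy=4.6,interpolation=cv2.INTER_CUBIC))
E
```

```text
(no output)
```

View pics/top0z.png

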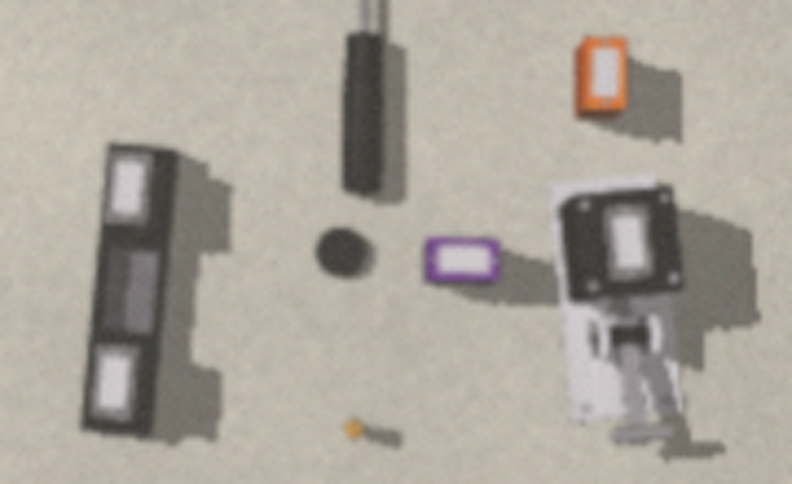

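View pics/scene0z.png

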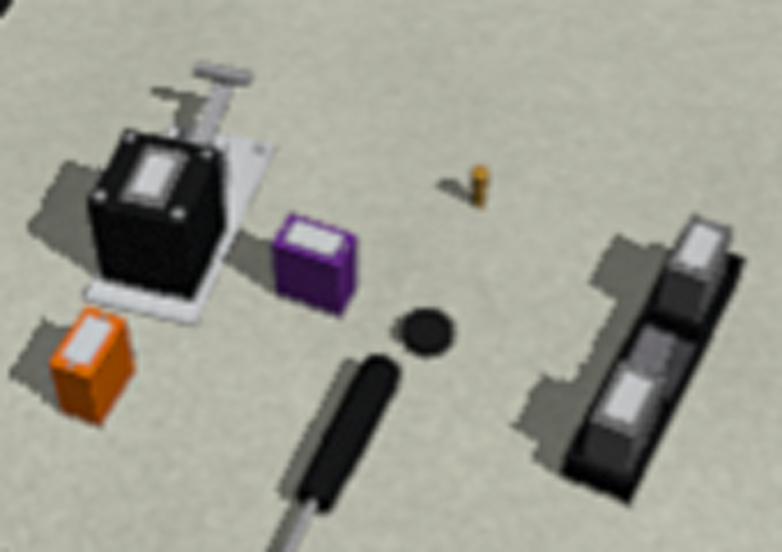

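Candidates for the module: grey top in the jig (313,195), stored ones (199,182) and (195,227), orange (307,157), purple (275,199). By the description it is the grey one sunk in the black jig block. The crop confirms a grey label in a black block with a steel crossbar at -x.

```bash
cat >> h.py <<'E'
from scipy.spatial.transform import Rotation as Rn
def campose(c,tcp=None,rot=None):
    if 'origin' in c: return np.array(c['origin']),Rn.from_euler('xyz',c['attitude']).as_matrix()
    T=np.eye(4);T[:3,:3]=Rn.from_euler('xyz',rot).as_matrix();T[:3,3]=tcp
    M=T@c['T_tool_cam'];return M[:3,3],M[:3,:3]
def KD(c): return np.array([[c['fx'],0,c['cx']],[0,c['fy'],c['cy']],[0,0,1.]]),np.array(c['distortion'])
def ray(c,uv,pose=None):
    o,R=pose or campose(c);K,D=KD(c)
    p=cv2.undistortPoints(np.array(uv,float).reshape(-1,1,2),K,D).reshape(-1,2)
    d=np.c_[p[:,0],-p[:,1],-np.ones(len(p))]
    return o,d@R.T
def plane(c,uv,z,pose=None):
    o,d=ray(c,uv,pose); return o+d*((z-o[2])/d[:,2])[:,None]
def proj(c,P,pose=None):
    o,R=pose or campose(c);K,D=KD(c)
    q=(np.array(P,float).reshape(-1,3)-o)@R; q[:,1:]*=-1
    return cv2.projectPoints(q,np.zeros(3),np.zeros(3),K,D)[0].reshape(-1,2)
def tri(c1,uv1,c2,uv2,p1=None,p2=None):
    o1,d1=ray(c1,uv1,p1);o2,d2=ray(c2,uv2,p2);out=[]
    for a,b in zip(d1,d2):
        s=np.linalg.lstsq(np.c_[a,-b],o2-o1,rcond=None)[0]
        out.append((o1+a*s[0]+o2+b*s[1])/2)
    return np.array(out)
E
python3 - <<'E'
from h import *
import pickle
d=pickle.load(open('c0.pkl','rb'));t=d['top'];s=d['scene']
z=lambda L:[(x/4.4+170,y/4.4+140) for x,y in L]
zs=lambda L:[(x/4.6+170,y/4.6+140) for x,y in L]
P=plane(t,z([(562,205),(672,187),(682,288),(575,300)]),.074);print('block',P,P.mean(0))
P=plane(t,z([(629,242)]),.074);print('label',P)
print('bar',tri(t,z([(613,435),(673,428)]),s,zs([(250,78),(197,68)])), plane(t,z([(643,432)]),.05))
print('plate',plane(t,z([(556,186),(575,422),(683,414)]),.003))
P=plane(t,z([(108,144),(180,150),(153,437),(81,430)]),.022);print('tray',P,P.mean(0))
print('stored',plane(t,z([(128,187),(112,382)]),.056))
print('felt',plane(t,z([(130,290)]),.006))
E
```

```text
block [[ 0.61217635 -0.1218304   0.074     ]
 [ 0.62280264 -0.18721302  0.074     ]
 [ 0.56315033 -0.19226649  0.074     ]
 [ 0.55628249 -0.12891733  0.074     ]] [ 0.58860295 -0.15755681  0.074     ]
label [[ 0.59030743 -0.16120537  0.074     ]]
bar [[ 0.47577045 -0.15396386  0.04672005]
 [ 0.47942029 -0.18970474  0.04597142]] [[ 0.47790459 -0.17241566  0.05      ]]
plate [[ 0.63031929 -0.12745923  0.003     ]
 [ 0.48233745 -0.13799949  0.003     ]
 [ 0.48691765 -0.20606206  0.003     ]]
tray [[0.65480303 0.15184549 0.022     ]
 [0.65099615 0.10729664 0.022     ]
 [0.47467731 0.12307096 0.022     ]
 [0.4789401  0.16718087 0.022     ]] [0.56485415 0.13734849 0.022     ]
stored [[0.62479754 0.13523883 0.056     ]
 [0.50872508 0.14402107 0.056     ]]
felt [[0.56518837 0.13945643 0.006     ]]
```

```bash
python3 - <<'E'
from h import *
import pickle
for yaw in (.087,.087+np.pi,.087-np.pi):
  for p in ([.53,-.165,.28],[.474,-.17,.06],[.59,-.16,.1],[.565,.138,.08]):
    print(round(yaw,2),p,kin.solve_ik(p,[np.pi,0,yaw]))
yaw=.087+np.pi
manip.reach([.53,-.165,.28],[np.pi,0,yaw])
a,b=manip.get_tcp_pos(),manip.get_tool_rot()
c=snap('wrist','w1.png');print(manip.get_t(),a,b,c['T_tool_cam'],c['fx'],manip.get_joint_pos(),manip.get_wrist_force())
pickle.dump((c,a,b),open('w1.pkl','wb'))
E
```

```text
0.09 [0.53, -0.165, 0.28] [-0.5053611   0.36784436  0.95152033  1.77713612 -0.32448116  1.16420957
 -0.93846105]
0.09 [0.474, -0.17, 0.06] [-0.38599822  0.62759159  0.85348509  2.10036382 -0.7209247   0.73470725
 -0.54397092]
0.09 [0.59, -0.16, 0.1] [-0.32869603  0.66499736  0.74692152  1.8096428  -0.56763356  0.89425065
 -0.80300425]
0.09 [0.565, 0.138, 0.08] [-0.72016195  0.59499423  0.54640479  1.88846519 -0.42876239  0.77616086
 -1.42206609]
3.23 [0.53, -0.165, 0.28] [-0.3866643   0.32200301  0.77342033  1.771235   -0.24492321  1.14749447
  2.12051718]
3.23 [0.474, -0.17, 0.06] [-0.05224512  0.49499122  0.38304028  2.08093618 -0.31076059  0.6194611
  2.2020629 ]
3.23 [0.59, -0.16, 0.1] [-0.12212933  0.58351607  0.43056988  1.79600269 -0.31671522  0.8306605
  2.11923419]
3.23 [0.565, 0.138, 0.08] [-0.38980089  0.53924413  0.08968937  1.86567504 -0.06829157  0.73960822
  1.39549687]
-3.05 [0.53, -0.165, 0.28] [-0.3866643   0.32200301  0.77342033  1.771235   -0.24492321  1.14749447
  2.12051718]
-3.05 [0.474, -0.17, 0.06] [-0.05224512  0.49499122  0.38304028  2.08093618 -0.31076059  0.6194611
  2.2020629 ]
-3.05 [0.59, -0.16, 0.1] [-0.12212933  0.58351607  0.43056988  1.79600269 -0.31671522  0.8306605
  2.11923419]
-3.05 [0.565, 0.138, 0.08] [-0.38980089  0.53924413  0.08968937  1.86567504 -0.06829157  0.73960822
  1.39549687]
2.8833 [ 0.53032152 -0.16413652  0.27986162] [ 3.14133451e+00 -1.45763257e-04 -3.05333863e+00] [[ 2.77853268e-04  9.61390047e-01  2.75189210e-01  6.99467715e-02]
 [ 9.99999536e-01 -1.34069041e-05 -9.62842530e-04  5.48279338e-04]
 [-9.21977790e-04  2.75189350e-01 -9.61389605e-01 -1.19786017e-01]
 [ 0.00000000e+00  0.00000000e+00  0.00000000e+00  1.00000000e+00]] 288.7064879046666 [-0.38746464  0.32225105  0.7726038   1.77108213 -0.24500248  1.14750835
  2.12026595] [-0.35710802  0.68649471 -0.29079671]
```

View pics/w1.png

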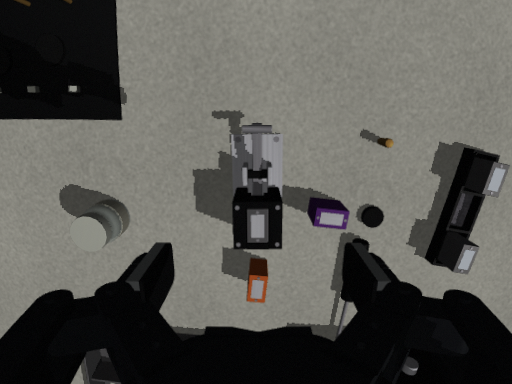

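Wrist view: the crossbar is near (257,128), the block top spans (234,190)–(282,248), and its label is at (257,226). The tray is on the right.

```bash
python3 - <<'E'
import cv2
a=cv2.imread('pics/w1.png')[110:260,215:305]
cv2.imwrite('pics/w1z.png',cv2.resize(a,None,fx=4,fy=4,interpolation=cv2.INTER_CUBIC))
E
```

```text
(no output)
```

View pics/w1z.png

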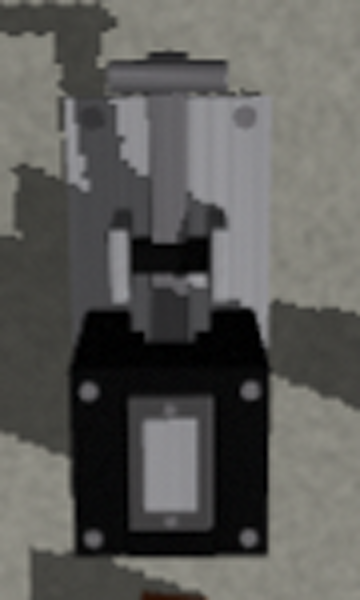

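```bash
python3 - <<'E'
from h import *
import pickle
c,a,b=pickle.load(open('w1.pkl','rb'));ps=campose(c,a,b)
d=pickle.load(open('c0.pkl','rb'));t=d['top'];s=d['scene']
w=lambda L:[(x/4+215,y/4+110) for x,y in L]
z=lambda L:[(x/4.4+170,y/4.4+140) for x,y in L]
zs=lambda L:[(x/4.6+170,y/4.6+140) for x,y in L]
P=plane(c,w([(89,391),(250,390),(249,538),(94,538)]),.074,ps);print('screws',P,P.mean(0))
P=plane(c,w([(129,396),(212,396),(212,530),(130,530)]),.074,ps);print('module',P,P.mean(0))
P=plane(c,w([(69,370),(268,370),(267,554),(78,554)]),.074,ps);print('block',P,P.mean(0))
v=P[0]+P[1]-P[2]-P[3];print('yaw',np.degrees(np.arctan2(-v[1],-v[0])))
for h in (.04,.05,.06):print('bar',plane(c,w([(106,76),(227,76)]),h,ps).mean(0))
print(tri(c,w([(106,76),(227,76)]),s,zs([(197,70),(250,78)]),ps))
print(tri(c,w([(106,76),(227,76)]),t,z([(673,428),(613,435)]),ps))
print('plate',plane(c,w([(66,97),(271,97)]),.003,ps))
print('tray',plane(c,[(465,149),(497,153),(466,267),(430,263)],.022,ps))
E
```

```text
screws [[ 0.56980326 -0.18423368  0.074     ]
 [ 0.5652848  -0.13665735  0.074     ]
 [ 0.61316116 -0.13176288  0.074     ]
 [ 0.617367   -0.17945267  0.074     ]] [ 0.59140405 -0.15802664  0.074     ]
module [[ 0.57031272 -0.17228104  0.074     ]
 [ 0.56814154 -0.14771195  0.074     ]
 [ 0.61145811 -0.1434206   0.074     ]
 [ 0.61367806 -0.16858631  0.074     ]] [ 0.59089761 -0.15799997  0.074     ]
block [[ 0.56381391 -0.19056904  0.074     ]
 [ 0.55863833 -0.13202405  0.074     ]
 [ 0.61810065 -0.12560015  0.074     ]
 [ 0.62325077 -0.18402816  0.074     ]] [ 0.59095091 -0.15805535  0.074     ]
yaw 6.222951330161654
bar [ 0.47833104 -0.16925534  0.04      ]
bar [ 0.47783857 -0.16927006  0.05      ]
bar [ 0.47734609 -0.16928478  0.06      ]
[[ 0.47976812 -0.18754471  0.04501751]
 [ 0.47661981 -0.151823    0.04823135]]
[[ 0.47971481 -0.18713735  0.0639928 ]
 [ 0.47624752 -0.15223969  0.06174748]]
plate [[ 0.49006277 -0.20242078  0.003     ]
 [ 0.48394884 -0.13341893  0.003     ]]
tray [[0.476999   0.1148028  0.022     ]
 [0.47698808 0.16508224 0.022     ]
 [0.65327676 0.1706758  0.022     ]
 [0.64996957 0.10877782 0.022     ]]
```

```bash
python3 - <<'E'
from h import *
yaw=.098+np.pi; R=[np.pi,0,yaw]
manip.grasp()
manip.reach([.475,-.1695,.13],R)
manip.move_linear([.475,-.1695,.095],R,rate=.08)
manip.dwell(.3)
print(manip.get_t(),manip.get_tcp_pos(),manip.get_tool_rot(),manip.get_wrist_force(),manip.get_width())
hit=manip.move_linear([.475,-.1695,.034],R,rate=.015,threshold=10)
print(hit,manip.get_t(),manip.get_tcp_pos(),manip.get_wrist_force())
snap('scene','s2.png')
E
python3 -c "
import cv2
a=cv2.imread('pics/s2.png')[100:260,150:350]
cv2.imwrite('pics/s2z.png',cv2.resize(a,None,fx=3.7,fy=3.7,interpolation=cv2.INTER_CUBIC))"
```

```text
5.2167 [ 0.47522874 -0.16950111  0.09532509] [-3.14154676e+00  6.22270619e-04 -3.04350419e+00] [ 0.91032881 -0.36257845 -0.05407691] -0.0017326883169943984
True 8.2167 [ 0.47488106 -0.16967115  0.04298466] [-2.31328191  0.32563034  9.52560188]
```

View pics/s2z.png

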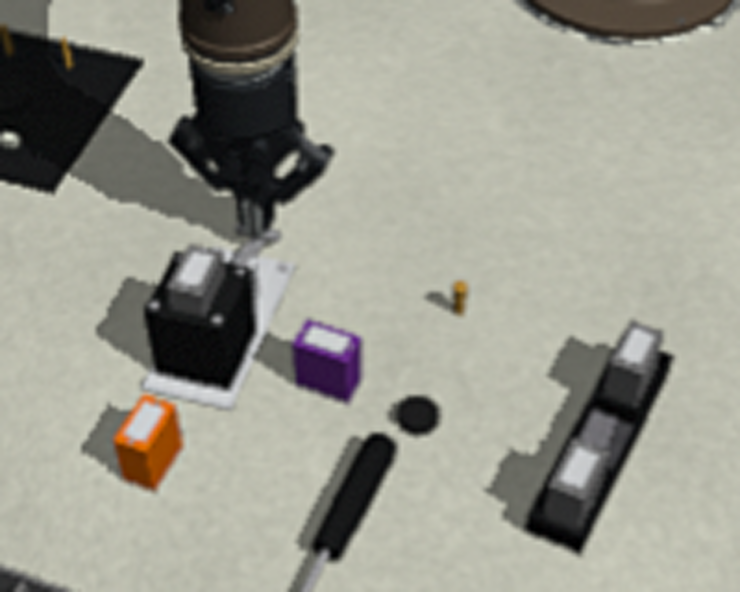

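The module now stands proud of the block at (196,275) in the crop. I'll confirm the stop by its stiffness, with a small extra press.

```bash
python3 - <<'E'
from h import *
import pickle
R=[np.pi,0,.098+np.pi]
p=manip.get_tcp_pos(); f0=manip.get_wrist_force()
h=manip.move_linear([p[0],p[1],p[2]-.0005],R,rate=.005,threshold=5)
print(h,p,f0,manip.get_tcp_pos(),manip.get_wrist_force())
manip.move_linear([.475,-.1695,.10],R,rate=.12)
manip.open_gripper()
manip.reach([.53,-.165,.28],R)
manip.dwell(.2)
a,b=manip.get_tcp_pos(),manip.get_tool_rot()
c=snap('wrist','w3.png');pickle.dump((c,a,b),open('w3.pkl','wb'))
print(manip.get_t(),a,b,manip.get_width())
s=snap('scene','s3.png');pickle.dump(s,open('s3.pkl','wb'))
u=cv2.resize(cv2.imread('pics/w3.png')[110:260,205:315],None,fx=4,fy=4,interpolation=cv2.INTER_CUBIC)
cv2.imwrite('pics/w3z.png',u)
u=cv2.resize(cv2.imread('pics/s3.png')[140:240,170:260],None,fx=6,fy=6,interpolation=cv2.INTER_CUBIC)
cv2.imwrite('pics/s3z.png',u)
E
```

```text
False [ 0.4748956  -0.16965062  0.04308383] [-2.2186151   1.82574929  9.75496334] [ 0.47501572 -0.16969194  0.04296231] [-3.93891824  0.68320929 10.14736849]
11.0917 [ 0.52922552 -0.16483682  0.27870716] [ 3.14108824e+00 -2.30447617e-03 -3.04384930e+00] 0.9992000609402607
```

View pics/w3z.png

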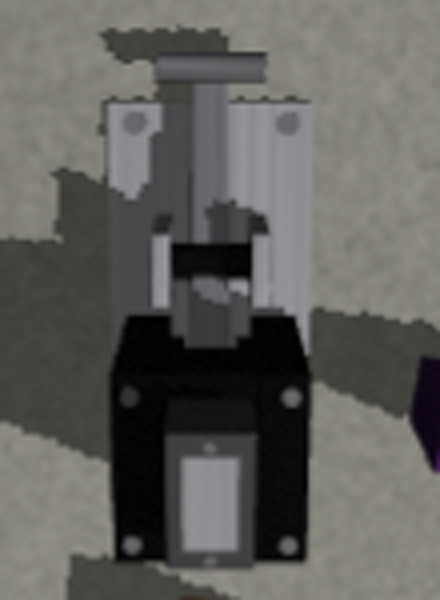

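View pics/s3z.png

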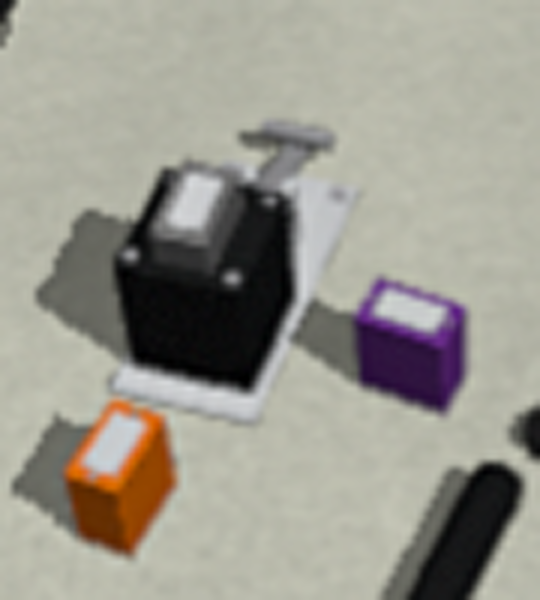

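View pics/w3.png

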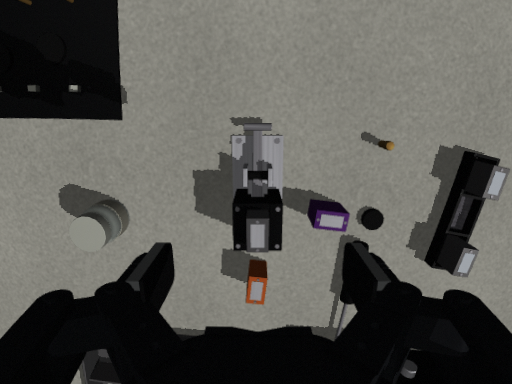

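```bash
python3 - <<'E'
from h import *
import pickle
c,a,b=pickle.load(open('w3.pkl','rb'));ps=campose(c,a,b)
s=pickle.load(open('s3.pkl','rb'))
w=lambda L:[(x/4+205,y/4+110) for x,y in L]
zs=lambda L:[(x/6+170,y/6+140) for x,y in L]
W=[(165,433),(256,433),(253,566),(168,566)]
for z in (.09,.094,.098):
    P=plane(c,w(W),z,ps);print(z,P.mean(0),np.linalg.norm(P-np.roll(P,1,0),axis=1),P[:,:2].tolist())
# scene corners: back-right(img) near? order as W: (-x,-y),(-x,+y),(+x,+y),(+x,-y)
print(tri(c,w(W),s,zs([(185,163),(240,175),(212,252),(153,236)]),ps))
print('label',tri(c,w([(211,503)]),s,zs([(195,201)]),ps))
P=plane(c,w([(130,397),(291,397),(288,545),(132,545)]),.074,ps);print('screws',P.mean(0))
print('bar',plane(c,w([(211,68)]),.021,ps))
# tray
u=cv2.imread('pics/w3.png')[130:290,410:512];cv2.imwrite('pics/w3t.png',cv2.resize(u,None,fx=3.7,fy=3.7,interpolation=cv2.INTER_CUBIC))
E
```

```text
0.09 [ 0.59372771 -0.15777264  0.09      ] [0.04171325 0.02585819 0.0417175  0.02505029] [[0.5742292899147289, -0.1726772020652183], [0.5717121088437407, -0.14694182564284314], [0.613267696322398, -0.1432698856486452], [0.6157017453344331, -0.1682016447409959]]
0.094 [ 0.59199268 -0.15794601  0.094     ] [0.04117267 0.02552308 0.04117687 0.02472565] [[0.5727469535588353, -0.17265741872398838], [0.5702623938467994, -0.14725555940998514], [0.6112794425007233, -0.143631205850463], [0.6136819475021015, -0.16823986229754298]]
0.098 [ 0.59025766 -0.15811938  0.098     ] [0.04063209 0.02518797 0.04063623 0.02440102] [[0.5712646172029419, -0.17263763538275845], [0.5688126788498582, -0.1475692931771271], [0.6092911886790486, -0.14399252605228077], [0.6116621496697697, -0.1682780798540901]]
[[ 0.57369352 -0.1731541   0.09210523]
 [ 0.57121498 -0.14755356  0.09202364]
 [ 0.6137773  -0.14228723  0.08811119]
 [ 0.61583554 -0.16823665  0.08977336]]
label [[ 0.59331878 -0.1582646   0.09317578]]
screws [ 0.5914857  -0.15805614  0.074     ]
bar [[ 0.47499526 -0.16921313  0.021     ]]
```

View pics/w3t.png

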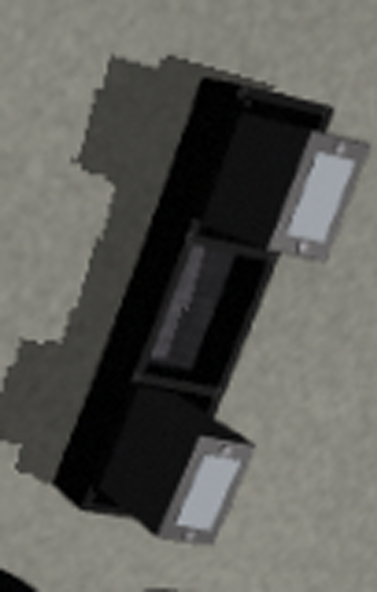

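The module is raised: its label triangulates to z≈0.093, about 19–20 mm proud. Grasp next.

```bash
python3 - <<'E'
from h import *
import pickle
R=[np.pi,0,.0986+np.pi]
manip.reach([.5925,-.158,.15],R)
manip.move_linear([.5925,-.158,.0975],R,rate=.1)
manip.dwell(.2)
print(manip.get_t(),manip.get_tcp_pos(),manip.get_wrist_force())
manip.grasp()
print(manip.get_t(),manip.get_tcp_pos(),manip.get_wrist_force(),manip.get_width())
s=snap('scene','s4.png')
u=cv2.resize(cv2.imread('pics/s4.png')[120:240,150:260],None,fx=5,fy=5,interpolation=cv2.INTER_CUBIC)
cv2.imwrite('pics/s4z.png',u)
E
```

```text
12.65 [ 0.59290785 -0.15815288  0.09819048] [ 0.05629511  0.44529077 -0.56423129]
13.225 [ 0.59259144 -0.15805406  0.09759514] [-0.13476164  0.11966221  0.97085537] 0.285336888677599
```

View pics/s4z.png

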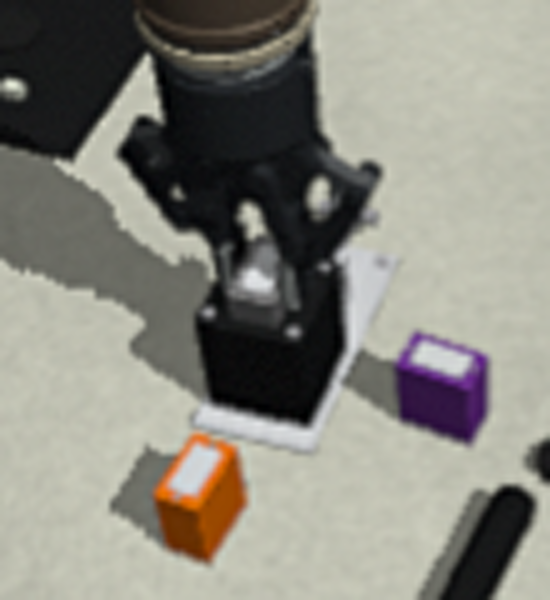

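The fingers straddle the module across its width. Lifting it out.

```bash
python3 - <<'E'
from h import *
import pickle
R=[np.pi,0,.0986+np.pi]
f=manip.get_wrist_force()
print('hit',manip.move_linear([.5925,-.158,.2],R,rate=.06,threshold=15))
manip.dwell(.2)
print(manip.get_t(),manip.get_tcp_pos(),manip.get_wrist_force(),manip.get_width())
R2=[np.pi,0,-.087+np.pi]
manip.move_linear([.565,.138,.22],R2,rate=.15)
manip.dwell(.3)
a,b=manip.get_tcp_pos(),manip.get_tool_rot()
c=snap('wrist','w5.png');pickle.dump((c,a,b),open('w5.pkl','wb'))
s=snap('scene','s5.png');t=snap('top','t5.png');pickle.dump((s,t),open('s5.pkl','wb'))
print(manip.get_t(),a,b,manip.get_wrist_force(),manip.get_width())
u=cv2.resize(cv2.imread('pics/s5.png')[60:270,180:390],None,fx=2.8,fy=2.8,interpolation=cv2.INTER_CUBIC)
cv2.imwrite('pics/s5z.png',u)
E
```

```text
hit False
15.3333 [ 0.5924449  -0.15803222  0.19984798] [-0.21590744  0.67517912 -0.80890221] 0.28840382690049404
17.9167 [0.56503323 0.13774625 0.2200153 ] [-3.14157964e+00 -2.39793721e-05  3.05422789e+00] [ 0.28999781  0.03500615 -1.03024327] 0.2891730919899824
```

View pics/s5z.png

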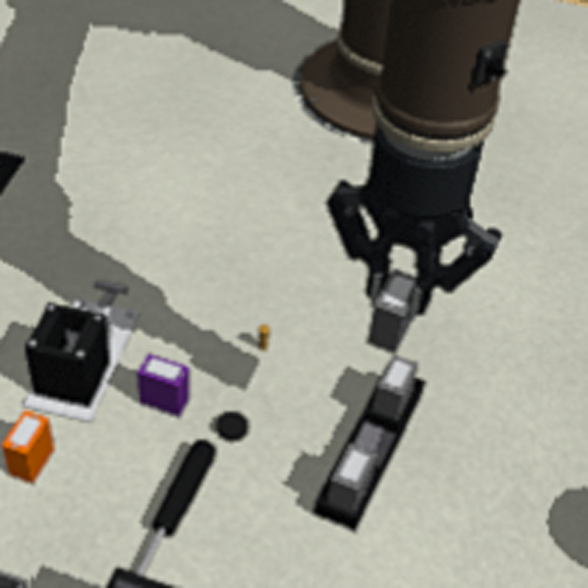

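View pics/w5.png

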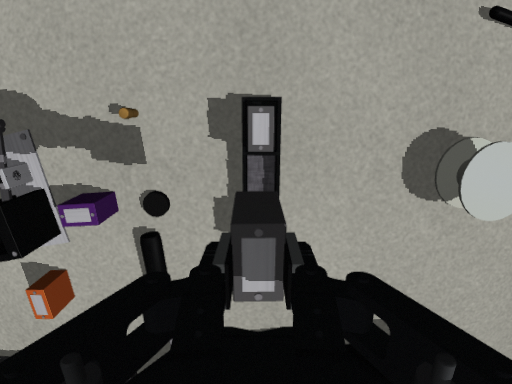

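The module is held. In the wrist view the tray is at (243–281, 97–195), and the held module's near face spans (232–284, 193–235).

```bash
python3 - <<'E'
import cv2
u=cv2.imread('pics/w5.png')[90:305,200:315]
u=cv2.convertScaleAbs(u,alpha=1.8,beta=15)
cv2.imwrite('pics/w5z.png',cv2.resize(u[:108],None,fx=5,fy=5,interpolation=cv2.INTER_CUBIC))
cv2.imwrite('pics/w5m.png',cv2.resize(u[95:],None,fx=4.5,fy=4.5,interpolation=cv2.INTER_CUBIC))
E
```

```text
(no output)
```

View pics/w5z.png

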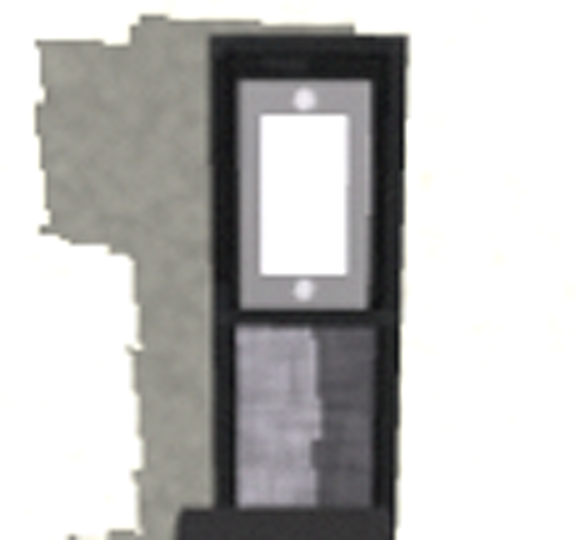

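View pics/w5m.png

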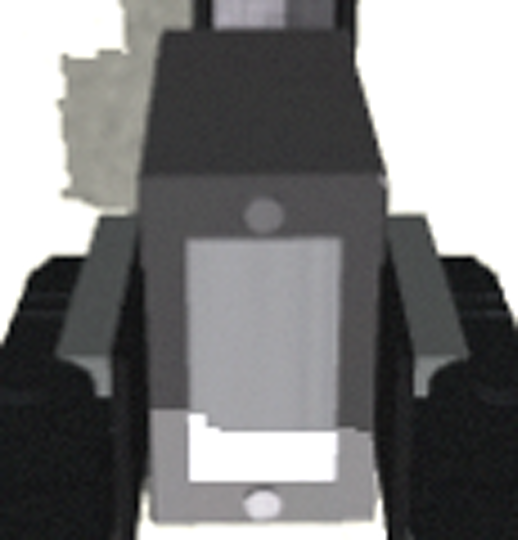

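```bash
python3 - <<'E'
from h import *
import pickle
c,a,b=pickle.load(open('w5.pkl','rb'));ps=campose(c,a,b)
m=lambda L:[(x/4.5+200,y/4.5+185) for x,y in L]
z=lambda L:[(x/5+200,y/5+90) for x,y in L]
for h in (.208,.213,.218,.223,.228):
    P=plane(c,m([(145,175),(384,178),(376,521),(155,521)]),h,ps);print('top',h,P.mean(0)-a,np.linalg.norm(P-np.roll(P,1,0),axis=1))
for h in (.16,.165,.17,.175):
    P=plane(c,m([(165,31),(355,32)]),h,ps);print('bot',h,P.mean(0)-a,np.linalg.norm(P[0]-P[1]))
P=plane(c,z([(211,35),(408,35),(393,505),(217,505)]),.022,ps);print('tray outer',P)
o=P;v=(P[0]+P[1])-(P[2]+P[3]);print('yaw',[np.degrees(np.arctan2(P[3-i][1]-P[i][1],P[3-i][0]-P[i][0])) for i in(0,1)])
P=plane(c,z([(237,80),(371,80),(369,308),(239,308)]),.056,ps);print('storedA',P,P.mean(0))
P=plane(c,z([(235,326),(375,326),(374,500),(238,500)]),.006,ps);print('felt',P)
y=np.radians(-5.);ux=np.array([np.cos(y),np.sin(y)])
print('centre from end', (o[0]+o[1])[:2]/2+ux*.089)
E
```

```text
top 0.208 [ 0.00406554  0.00087655 -0.0120153 ] [0.0442331  0.02598    0.04389757 0.02633102]
top 0.213 [ 0.00126625  0.00109615 -0.0070153 ] [0.0425551  0.02499444 0.0422323  0.02533215]
top 0.218 [-0.00153303  0.00131575 -0.0020153 ] [0.0408771  0.02400888 0.04056703 0.02433327]
top 0.223 [-0.00433232  0.00153535  0.0029847 ] [0.0391991  0.02302332 0.03890176 0.02333439]
top 0.228 [-0.00713161  0.00175495  0.0079847 ] [0.0375211  0.02203776 0.03723649 0.02233551]
bot 0.16 [-0.02125491  0.00254102 -0.0600153 ] 0.02724993937825444
bot 0.165 [-0.02260278  0.00265572 -0.0550153 ] 0.02649216767259945
bot 0.17 [-0.02395066  0.00277041 -0.0500153 ] 0.025734395966944476
bot 0.175 [-0.02529854  0.0028851  -0.0450153 ] 0.024976624261289486
tray outer [[0.47644378 0.12980856 0.022     ]
 [0.48001585 0.17108764 0.022     ]
 [0.58187216 0.16086035 0.022     ]
 [0.57837664 0.12090204 0.022     ]]
yaw [np.float64(-4.993612637604403), np.float64(-5.733793172839735)]
storedA [[0.48705308 0.13545611 0.056     ]
 [0.48924382 0.16069429 0.056     ]
 [0.53227314 0.15713252 0.056     ]
 [0.53005822 0.1317204  0.056     ]] [0.50965706 0.14625083 0.056     ]
felt [[0.54024497 0.12816325 0.006     ]
 [0.54305989 0.1604543  0.006     ]
 [0.5845999  0.15724207 0.006     ]
 [0.58176626 0.12484576 0.006     ]]
centre from end [0.56689114 0.14269124]
```

```bash
python3 - <<'E'
from h import *
import pickle
d=pickle.load(open('c0.pkl','rb'))
c5=pickle.load(open('w5.pkl','rb'));c1=pickle.load(open('w1.pkl','rb'));c3=pickle.load(open('w3.pkl','rb'))
def lab(c,pose,pts,zz,nm):
    g=c['color'].min(2).astype(np.uint8)
    for (u,v),z in zip(pts,zz):
        r=11;k=g[v-r:v+r+1,u-r:u+r+1]; th=(k[r-2:r+3,r-2:r+3].mean()*.5+.5*110)
        th=max(150,th)
        n,L,S,C=cv2.connectedComponentsWithStats((k>th).astype(np.uint8))
        l=L[r,r]; p=C[l]+[u-r,v-r]
        print(nm,(u,v),S[l],np.round(p,1),np.round(plane(c,[p],z,pose)[0],4))
lab(d['top'],None,[(199,182),(195,227),(313,195),(275,199)],[.056,.056,.074,.05],'top')
lab(d['scene'],None,[(322,193),(306,228),(204,178)],[.056,.056,.074],'scene')
for cc in (c1,c3): lab(cc[0],campose(*cc),[(496,180) if cc is c1 else (497,182),(466,259) if cc is c1 else (466,262),(331,219)],[.056,.056,.05],'w')
lab(c5[0],campose(*c5),[(261,128)],[.056],'w5')
E
```

```text
top (199, 182) [ 7  5  8 13 79] [198.7 181.9] [0.6263 0.1363 0.056 ]
top (195, 227) [ 8  5  8 12 75] [195.4 226.5] [0.5095 0.1442 0.056 ]
top (313, 195) [ 7  5  8 12 78] [312.5 194.6] [ 0.5914 -0.1601  0.074 ]
top (275, 199) [ 6  8 11  6 65] [274.9 198.5] [ 0.5827 -0.0642  0.05  ]
scene (322, 193) [ 7  7  9  9 55] [321.7 193.1] [0.5115 0.1439 0.056 ]
scene (306, 228) [ 7  4 10 11 65] [306.1 226. ] [0.6275 0.1363 0.056 ]
scene (204, 178) [ 6  7  9  9 51] [202.7 177.6] [ 0.5914 -0.1614  0.074 ]
w (496, 180) [  3   0  17  22 205] [496.  179.3] [0.5088 0.144  0.056 ]
w (466, 259) [  3   2  17  20 168] [466.2 259.3] [0.624  0.1364 0.056 ]
w (331, 219) [  0   0  23  23 449] [330.3 218.8] [ 0.5823 -0.0643  0.05  ]
w (497, 182) [  3   1  16  22 205] [496.2 182.8] [0.5087 0.144  0.056 ]
w (466, 262) [  3   3  16  18 158] [465.7 262.7] [0.6242 0.1363 0.056 ]
w (331, 219) [  0   0  23  23 452] [330.2 218.4] [ 0.5788 -0.065   0.05  ]
w5 (261, 128) [  3   0  16  23 355] [260.2 127.8] [0.5083 0.1458 0.056 ]
```

```bash
python3 - <<'E'
from h import *
import pickle
R=[np.pi,0,-.091+np.pi]
x,y=.567,.1408
manip.move_linear([x,y,.1],R,rate=.12)
manip.move_linear([x,y,.083],R,rate=.06)
manip.dwell(.3)
a,b=manip.get_tcp_pos(),manip.get_tool_rot()
print(manip.get_t(),a,b,manip.get_wrist_force())
c=snap('wrist','w6.png');s=snap('scene','s6.png')
cv2.imwrite('pics/w6z.png',cv2.resize(cv2.convertScaleAbs(cv2.imread('pics/w6.png')[40:310,170:350],alpha=1.8,beta=15),None,fx=2.2,fy=2.2))
cv2.imwrite('pics/s6z.png',cv2.resize(cv2.imread('pics/s6.png')[120:270,260:370],None,fx=4,fy=4,interpolation=cv2.INTER_CUBIC))
E
```

```text
19.8 [0.56714814 0.14082559 0.08320995] [3.14140544e+00 3.45648249e-04 3.05056095e+00] [ 0.62935692 -0.35094587 -1.44835386]
```

View pics/w6z.png

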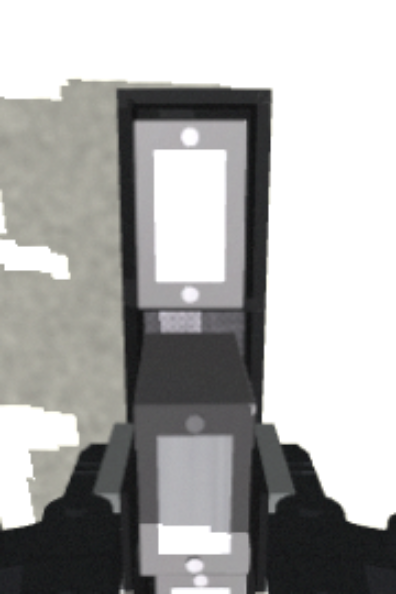

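View pics/s6z.png

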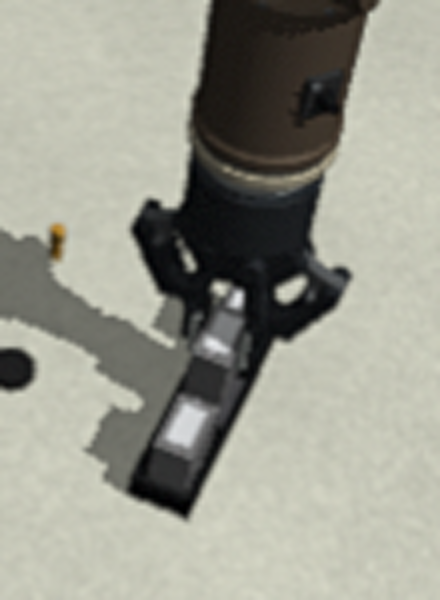

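```bash
python3 - <<'E'
from h import *
import pickle
c=pickle.load(open('w5.pkl','rb'))[0]
ps=campose(c,[0.56714814,0.14082559,0.08320995],[3.14140544,0.000345648,3.05056])
m=lambda L:[(x/2.2+170,y/2.2+40) for x,y in L]
y=np.radians(-5.2);Rz=np.array([[np.cos(y),np.sin(y)],[-np.sin(y),np.cos(y)]])
t=lambda P:np.round((P[:,:2]-[.567,.1408])@Rz.T*1e3,1).tolist()
print('bot edge',t(plane(c,m([(142,334),(238,334)]),.0297,ps)))
print('rim end',t(plane(c,m([(117,91),(272,91)]),.022,ps)),'expect -89, +-21')
print('rim at 335',t(plane(c,m([(127,335),(266,335)]),.022,ps)))
print('stored',t(plane(c,m([(135,121),(246,121),(245,308),(139,308)]),.056,ps)))
print('topface',t(plane(c,m([(135,405),(252,405),(246,577),(138,577)]),.0797,ps)))
E
```

```text
bot edge [[-23.1, -13.7], [-23.1, 13.4]]
rim end [[-88.8, -19.8], [-88.9, 22.0]] expect -89, +-21
rim at 335 [[-20.7, -18.8], [-20.7, 22.3]]
stored [[-78.9, -12.1], [-78.9, 12.4], [-36.6, 13.0], [-36.6, -12.1]]
topface [[-21.3, -11.4], [-21.3, 12.9], [20.9, 12.8], [20.8, -11.9]]
```

Against the tray, the module's bottom sits about 1.5 mm toward -y, so I'll correct for that and lower it by feel.

```bash
python3 - <<'E'
from h import *
R=[np.pi,0,-.091+np.pi]
x,y=.5676,.1423
manip.move_linear([x,y,.083],R,rate=.03)
manip.move_linear([x,y,.068],R,rate=.05)
manip.dwell(.2)
f0=manip.get_wrist_force();print(manip.get_tcp_pos(),f0)
h=manip.move_linear([x,y,.052],R,rate=.012,threshold=4)
print(h,manip.get_t(),manip.get_tcp_pos(),manip.get_wrist_force())
manip.dwell(.2);print(manip.get_tcp_pos(),manip.get_wrist_force(),manip.get_ft_torque())
c=snap('wrist','w7.png');s=snap('scene','s7.png')
cv2.imwrite('pics/w7z.png',cv2.resize(cv2.convertScaleAbs(cv2.imread('pics/w7.png')[40:310,170:350],alpha=1.8,beta=15),None,fx=2.2,fy=2.2))
cv2.imwrite('pics/s7z.png',cv2.resize(cv2.imread('pics/s7.png')[120:270,260:370],None,fx=4,fy=4,interpolation=cv2.INTER_CUBIC))
E
```

```text
[0.56774426 0.14229662 0.06818071] [-0.14616897  0.23640968 -0.49959498]
True 21.5167 [0.56750454 0.14228317 0.06107534] [-0.80410721  0.07146782  5.72414102]
[0.56751001 0.14232065 0.061068  ] [-0.7135925   0.29788289  5.49933382] [-0.01599738  0.14466486 -0.01962046]
```

View pics/w7z.png

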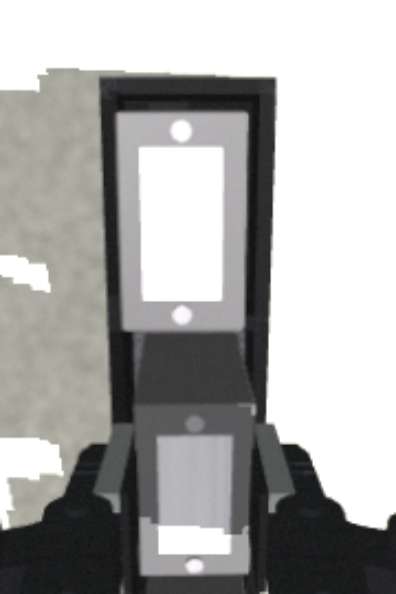

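View pics/s7z.png

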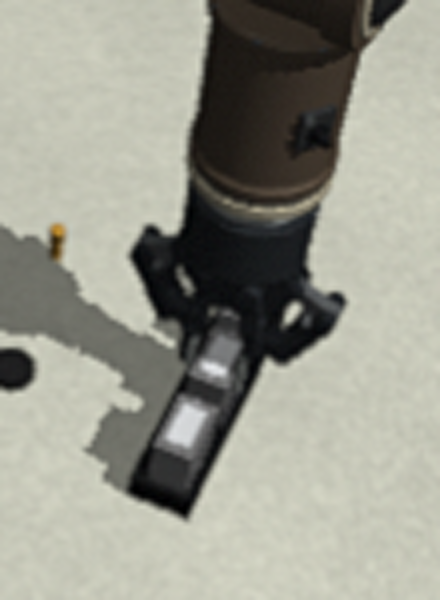

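Contact came at TCP 0.061 (0.0755 would mean the rim), so the module is on the felt between the walls. I'll seat it gently, release and retreat.

```bash
python3 - <<'E'
from h import *
import pickle
R=[np.pi,0,-.091+np.pi]
x,y=.5676,.1423
h=manip.move_linear([x,y,.0595],R,rate=.006,threshold=5)
print(h,manip.get_tcp_pos(),manip.get_wrist_force(),manip.get_ft_torque())
manip.open_gripper();manip.dwell(.2)
print(manip.get_t(),manip.get_tcp_pos(),manip.get_wrist_force(),manip.get_width())
manip.move_linear([x,y,.14],R,rate=.06)
manip.move_linear([.5,.14,.28],R,rate=.15)
manip.dwell(.2)
a,b=manip.get_tcp_pos(),manip.get_tool_rot()
c=snap('wrist','w8.png');s=snap('scene','s8.png');t=snap('top','t8.png');pickle.dump((c,a,b,s,t),open('p8.pkl','wb'))
print(manip.get_t())
cv2.imwrite('pics/w8z.png',cv2.resize(cv2.convertScaleAbs(c['color'][:,:,::-1],alpha=1.5,beta=10),None,fx=1.5,fy=1.5))
cv2.imwrite('pics/s8z.png',cv2.resize(cv2.imread('pics/s8.png')[120:270,170:370],None,fx=4,fy=4,interpolation=cv2.INTER_CUBIC))
E
```

```text
True [0.56756426 0.14223177 0.06106348] [-1.43020704  0.28964467  6.95665536] [-0.00203458  0.21874022 -0.05645926]
22.8417 [0.56698507 0.14223591 0.06034124] [0.00461707 0.11280463 0.61028442] 1.0017330380718985
25.85
```

View pics/w8z.png

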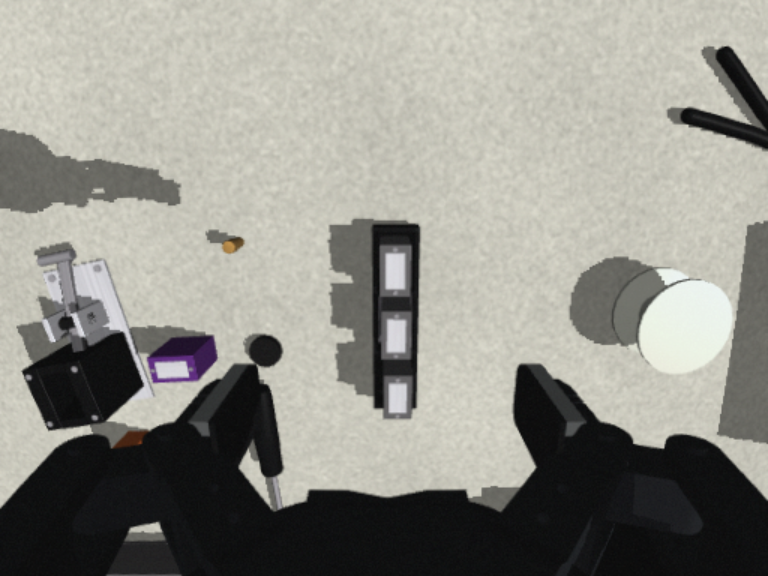

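View pics/s8z.png

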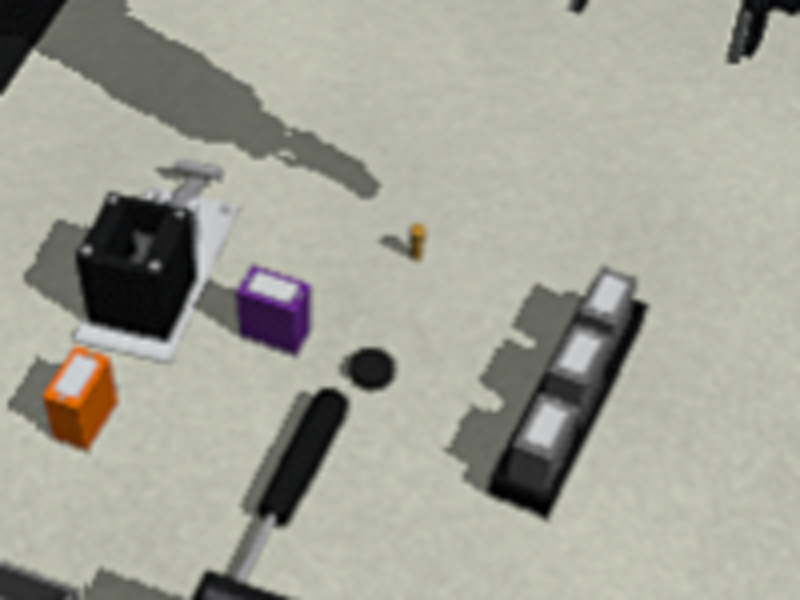

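The module stands in the middle bay, level with its neighbours at (395,335) in the wrist view. One numeric check, then I'll hand in.

```bash
python3 - <<'E'
from h import *
import pickle
c,a,b,s,t=pickle.load(open('p8.pkl','rb'));ps=campose(c,a,b)
W=[(395/1.5,271/1.5),(396/1.5,335/1.5),(397/1.5,398/1.5)]
S=[(609/4+170,296/4+120),(579/4+170,353/4+120),(547/4+170,425/4+120)]
print(np.round(tri(c,W,s,S,ps),4))
order.finish_job();print(manip.get_t())
E
```

```text
[[0.51   0.146  0.0516]
 [0.5651 0.1415 0.0542]
 [0.6257 0.1379 0.0533]]
the job is handed in; nothing more can be done
the job is handed in; nothing more can be done
```

The module is out of the jig and standing upright on the felt pad in the tray's middle compartment. The job is handed in, with the robot clear of everything at about 26 s of the 54 s allowed.

- **Ejecting:** I pressed the crossbar with shut fingers until it met its stop at about 21 mm above the bench. The wrist force peaked at about 10 N. The extra 0.5 mm press meant to confirm the stop's stiffness hardly moved the arm (about 0.1 mm) and barely changed the force. That leaves two signs that the lever reached its stop: 10 N is well above the lever's 2–5 N, and the module stood about 19–20 mm proud.
- **Placing:** I gripped the module across its 26 mm width and lifted it straight out. I shifted it 1.5 mm from a wrist view to centre it in the bay, then lowered it until it touched at about 6 N and seated it at about 7 N before releasing.
- **Last check:** The placed module's top measures z ≈ 0.054 m, against 0.052 and 0.053 m for its neighbours. The stored modules and the loose things in view look undisturbed.
- **Disagreement:** The cameras differed by 1–3 mm on the tray's y position, so I relied on the close wrist view of module and tray together.

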